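Feed the carriage on by one turn of the hand wheel and zero the counter

ROBOT

A 6-joint arm with a two-finger parallel gripper is mounted at the origin on the work surface; the furniture and walls round the work are solid. World frame = base frame: x ahead of the robot, y to its left, z up, the work surface at z = 0. Lengths are in mm, angles in rad, forces in N, time in s.
With the tool pointing down it reaches from about 275 to 1000 mm from the base axis. Payload 8.4 kg.
Tool frame: the origin (TCP) lies on the mounting face of the last link; the fingertips stand 173 mm ahead of it and the grasp point (between the pads) lies 155 mm ahead of it; z points along the fingers, y is the line along which they close (so a half turn about z gives the same grasp; the last joint's range is limited). The gripper opens to 85 mm and grips with 20 to 120 N. Pads are 22 mm wide; open, the fingers measure 114 mm over their backs; the gripper's body (76 mm by 85 mm) begins 54 mm behind the grasp point. The pads swing forward as they close: fully open they stand 13 mm farther back than shut.
Start: joints at [-1.232, 0.353, 1.633, -0, 1.155, -0.002], TCP at [208.9, -589.059, 404.681] pointing down, gripper open.
Joint ranges: [-2.63, 2.63], [-0.92, 2.1], [0.06, 2.66], [-1.3, 4.44], [0, 2.69], [-3.02, 3.02]. Speed limits (rad/s): [2.22, 2.22, 2.79, 3.14, 3.14, 3.14].

INTERFACE

Orientations are given as [roll, pitch, yaw] about the fixed x, y, z axes, in that order (R = Rz(yaw) Ry(pitch) Rx(roll)).
In Python, from rig import r gives the robot as it stands.
- The arm moves only by the tool apply_moves, never from a script. Its argument "deltas" is a list of rows, each an object with "claw": the gripper command: -1 is fully open, 1 is shut, values between are in proportion; "delta_pos": the shift along the tool's x, y, z in cm, a list of three; "yaw": the turn about the tool's z in rad. In form: [{"claw": claw, "delta_pos": [tx, ty, tz], "yaw": yaw}, ...]. A call has 1 to 8 rows; each row shifts and turns the commanded pose from where the row before left it, along the tool's axes as they then stand; what a row does not reach is not made up. A row lasts 1/8 s, in which the tool goes at most 62.5 mm and 10.7 degrees, less where a joint would pass 70% of its speed; a pose out of reach is approached as far as the arm can. A call with a gripper value outside its range is refused whole. The fingers move at their own pace and stop on an object; "grip_force" is the grip in N (left out, the last holds). Time passes only in rows, so rows that do not move let the fingers close. It gives the time, the measured TCP pose, the force, the opening and the grip force at its end, in the units of the state.
- r.sense(): the state, without advancing time (a new reading comes with each control period).
- r.grab_frame(name): name is "scene" or "top" or "wrist"; returns a dict with "img" (384x512x3 uint8, blue, green, red), "z_map" (384x512 float32, mm along the optical axis (not along the pixel's ray), 0 where there is no reading), "fx", "fy", "cx", "cy" (pixels), "eye" and "rotation" of the camera in the world; the wrist camera has in their place "T_tool_cam" (4x4, takes a point from camera to tool coordinates, whose origin is the TCP and whose axes are the flange's). Camera axes: x right, y up, looking along -z (the intrinsics and any distortion apply to the point x, -y, -z); pixel columns grow to the right and rows downward; lengths in mm; the calibration is good to about 2 mm. A picture is of the moment at which its call begins: read the wrist's pose just before it.
- r.sign_off(): hands the job in; it is judged then, once.
The state is a dict: "clock": time; "qpos": joint angles; "qvel": joint speeds; "joint_efforts": joint torques, N m; "eef_pos": TCP position; "tcp_rot": TCP orientation; "contact_force": force on the tool from outside, world axes, zero at the start; "wrist_torque": the same for the moment, N m; "opening": opening from 0.0 (shut) to 1.0 (fully open); "grasp_force": force on a finger pad.
Only numpy, scipy, OpenCV 4.12 (cv2) and the standard library are available. Lean on these libraries where they do the work, as an engineer would, in place of code of your own. Each camera call takes 0.05 s, during which the arm holds its last target. There are 200 camera calls.

TASK

Push the feed unit's hand wheel round clockwise (seen from above) by its upright handle through exactly one full turn, so that the handle is back in line with the steel pointer on the column; then press the zero button on the counter box fully down and let it come back up. Use only the outside of the fingers: do not grip or lift anything, do not press the button before the turn is complete, and leave the loose things around where they are.

Things in the scene. Friction and masses are not known exactly. Their poses are not given: they have to be found in the camera images.
- wheel (a joint): turn of the hand wheel, rad. 0 at the start (its stop; it cannot turn anticlockwise from there), growing as the wheel turns clockwise seen from above; one full turn is 6.283. Turning takes about 0.12 N m, some 2 N at the handle, plus a little damping; the wheel stays where it is left and does not coast. It drives the carriage 12 mm a turn along the rails.
- wheel_centre (a point): point on the vertical wheel axis, level with the rim's top (154 mm above the desk). The steel three-spoke hand wheel lies level on a round grey column at the right end of the feed unit: rim of 12 mm round bar, 110 mm mean diameter (122 mm outside); the hub, 34 mm across, stands 7 mm above the rim's top.
- pointer_tip (a point): top of the steel pointer on the wheel's column: an upright 8x7 mm bar just outside the rim, 76 mm from the wheel axis, its top 147 mm above the desk (below the rim's top). It does not turn with the wheel. Column and pointer stand in any direction from start to start.
- feed_base: grey feed unit, plate 250x110x14 mm, fixed to the desk. Origin on the desk under the wheel axis; its x axis runs along the rails (to the left, the plate from -65 to +185 mm), z up. A steel carriage on two rails, up to 66 mm high, is driven by the wheel and needs no touch.
- wheel_handle: black upright handle on the rim, free to spin about its own upright pin, 55 mm from the wheel axis: round, 19 mm thick, 52 mm tall. Origin: centre of its foot on the rim, 154 mm above the desk (its top is at 206 mm); its z axis points up. It goes round with the wheel; at the start, and after a full turn, it stands in line with the pointer (same direction from the axis).
- zero_button (a joint): travel of the zero button, m: 0 up, 0.006 fully down. A spring returns it; fully down takes about 4 N.
- zero_button_top (a point): centre of the top of the round grey zero button, 24 mm across, in a black housing on the robot's side of the counter box's top. The counter box is a grey box 78x92 mm, 38 mm high, with a dark window, standing fixed to the right of the feed unit. The button is pressed straight down.
- relay: black relay, a cube of about 28x28x24 mm, loose in front of the feed unit. Bystander, to be left where it is. Origin: centre of its underside.
- hex_bolt: steel hexagon bolt standing on its head, 17x19x37 mm, loose. Bystander, to be left where it is. Origin: centre of its underside.
- tape_blue: roll of blue tape lying flat, 60x62x19 mm, loose. Bystander, to be left where it is. Origin: centre of its underside.
- flux_tin: flat red tin, 55x67x16 mm, loose, left of the feed unit. Bystander, to be left where it is. Origin: centre of its underside.

How it is judged (in metres and radians):
On the way, in this order (a step that is already met when the one before it is completed fails the run):
1. the handle is pushed through the first part of the turn (value of joint wheel between 0.8 and 2.6 rad and contact force between the fingers and wheel_handle above 0.3 N), for 0.04 s.
2. the handle is pushed through the middle of the turn (value of joint wheel between 2.6 and 4.4 rad and contact force between the fingers and wheel_handle above 0.3 N), for 0.04 s.
3. the handle is pushed through the last part of the turn (value of joint wheel between 4.4 and 6.1 rad and contact force between the fingers and wheel_handle above 0.3 N), for 0.04 s.
4. the wheel has made one full turn and stands still (value of joint wheel between 6.083 and 6.483 rad and velocity of joint wheel between -0.05 and 0.05 rad/s), for 0.2 s.
5. the zero button is pressed fully down, the wheel standing at one turn (value of joint wheel between 6.083 and 6.483 rad and value of joint zero_button above 0.0045 m), for 0.04 s.
At the end, for the whole second after the job is handed in: The wheel stands still at one full turn from its start (6.283 rad, within 0.2 rad), the zero button has been pressed down (at least 4.5 of its 6 mm) after that and is up again (all of step 4 and value of joint zero_button below 0.0015 m); the robot touches nothing.
It fails at once if the wheel is turned more than 0.7 rad past one turn (value of joint wheel above 6.98 rad).
It fails at once if the zero button is pressed before the turn is complete (value of joint zero_button above 0.003 m and value of joint wheel below 6.083 rad).
It fails at once if the handle is squeezed or shoved with more than 25 N (contact force between the fingers and wheel_handle above 25 N).
It fails at once if a loose bystander (relay, bolt, blue tape, red tin) is moved more than 20 mm or lifted 15 mm (distance of any of relay, hex_bolt, tape_blue, flux_tin from where it was at the start of the episode above 0.02 m or height (world z) of any of relay, hex_bolt, tape_blue, flux_tin above 0.015 m).
It also fails if it takes over 72 s, if anything falls off the work surface, if the arm or the gripper's body presses on something with over 40 N, if the wrist force passes 120 N, or if a joint passes its speed limit or range.

## Working session

There is one attempt and no reset: what is moved stays moved. The work goes in short steps, Python scripts to look and compute and a tool call to move; the robot and the scene stay as the last step left them, time stands still between calls to the robot, and variables do not carry over. Pictures are saved under pics/ and viewed, at most 10 in all, crops included, and the job is handed in when it is done.

Besides the shell and the picture viewer there is one more tool, called after "Emit:" by a JSON object that holds its "name" and its "arguments", one argument or row to a line. apply_moves: Moves the arm, as the interface text tells. Its arguments: {"type":"object","properties":{"deltas":{"type":"array"},"grip_force":{"type":"number"}},"required":["deltas"]}

```bash
mkdir -p pics
cat > h.py <<'E'
from rig import r
import numpy as np, cv2, pickle
def grab(n):
    s=r.sense(); f=r.grab_frame(n); f["s"]=s
    cv2.imwrite(f"pics/{n}_{s['clock']:.2f}.png",f["img"]); pickle.dump(f,open(f"{n}.pkl","wb")); return f
def pt(f,u,v,z=None):
    """world point at pixel from depth, or on plane z"""
    d=np.array([(u-f["cx"])/f["fx"],-(v-f["cy"])/f["fy"],-1.])
    R=np.array(f["rotation"]); e=np.array(f["eye"]); w=R@d
    return e+w*(f["z_map"][int(v),int(u)] if z is None else (z-e[2])/w[2])
def cloud(f):
    v,u=np.mgrid[:384,:512]; d=np.stack([(u-f["cx"])/f["fx"],-(v-f["cy"])/f["fy"],-np.ones(u.shape)],-1)
    return np.array(f["eye"])+(d*f["z_map"][...,None])@np.array(f["rotation"]).T
E
python3 - <<'E'
from h import *
print(r.sense())
for n in("top","scene"):
    f=grab(n); print(n,{k:v for k,v in f.items() if k not in("img","z_map","s")})
a=[cv2.imread(p) for p in __import__('glob').glob('pics/top*')][0]
E
ls pics
```

```text
{'clock': 0.0, 'qpos': array([-1.23239839e+00,  3.53656720e-01,  1.63411821e+00, -2.24420887e-05,
        1.15524203e+00, -2.38559825e-03]), 'qvel': array([0.00040999, 0.00080341, 0.00054977, 0.00018863, 0.00082649,
       0.00020065]), 'joint_efforts': array([ 2.75539547e-03, -6.05247831e+01, -3.42065942e+01,  1.25041461e-04,
        9.20624589e-03,  2.32526361e-05]), 'eef_pos': array([ 208.8183456 , -588.83495968,  403.9629839 ]), 'tcp_rot': array([-3.14016830e+00,  1.71212906e-05,  3.40792621e-01]), 'contact_force': array([0.02072762, 0.898993  , 0.11770379]), 'wrist_torque': array([-0.00697175, -0.00029479,  0.01022315]), 'grasp_force': 0.0, 'opening': 0.9993938367408237}
top {'fx': 384.7766652472914, 'fy': 384.7766652472914, 'cx': 252.35537769363546, 'cy': 193.34779031393785, 'eye': array([374.78078143, -37.23401892, 994.15600071]), 'rotation': array([ 0.08033302,  0.00369005, -1.5798087 ])}
scene {'fx': 425.05796240426986, 'fy': 425.05796240426986, 'cx': 256.3922067595462, 'cy': 193.60118037498228, 'eye': array([-158.74530871, -856.38469311,  590.13479086]), 'rotation': array([ 1.14321041, -0.01853834, -0.6631731 ])}
scene_0.05.png
top_0.00.png
```

```bash
sed -i 's/^from rig import r/from rig import r\nfrom scipy.spatial.transform import Rotation as Ro/; s/R=np.array(f\["rotation"\])/R=Ro.from_euler("xyz",f["rotation"]).as_matrix()/; s/np.array(f\["rotation"\]).T/Ro.from_euler("xyz",f["rotation"]).as_matrix().T/' h.py; cat h.py | tail -14
```

```text
from rig import r
from scipy.spatial.transform import Rotation as Ro
import numpy as np, cv2, pickle
def grab(n):
    s=r.sense(); f=r.grab_frame(n); f["s"]=s
    cv2.imwrite(f"pics/{n}_{s['clock']:.2f}.png",f["img"]); pickle.dump(f,open(f"{n}.pkl","wb")); return f
def pt(f,u,v,z=None):
    """world point at pixel from depth, or on plane z"""
    d=np.array([(u-f["cx"])/f["fx"],-(v-f["cy"])/f["fy"],-1.])
    R=Ro.from_euler("xyz",f["rotation"]).as_matrix(); e=np.array(f["eye"]); w=R@d
    return e+w*(f["z_map"][int(v),int(u)] if z is None else (z-e[2])/w[2])
def cloud(f):
    v,u=np.mgrid[:384,:512]; d=np.stack([(u-f["cx"])/f["fx"],-(v-f["cy"])/f["fy"],-np.ones(u.shape)],-1)
    return np.array(f["eye"])+(d*f["z_map"][...,None])@Ro.from_euler("xyz",f["rotation"]).as_matrix().T
```

View pics/top_0.00.png

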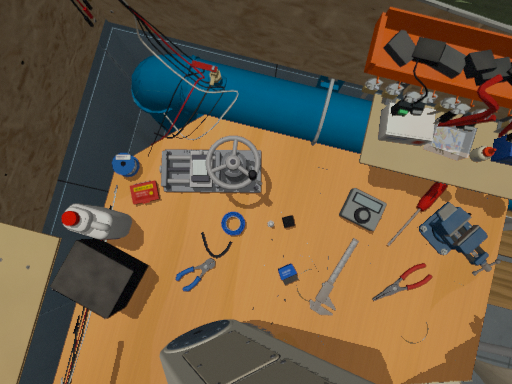

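View pics/scene_0.05.png

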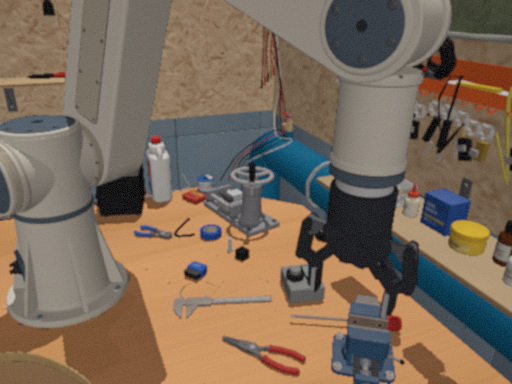

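Run:
```python
from h import *
f=pickle.load(open("top.pkl","rb")); C=cloud(f)
for n,u,v in [("hub",233,160),("handle",254,174),("btn",363,214),("box",355,203),("relay",289,222),("bolt",270,224),("tape",224,223),("tank",240,105),("tank2",300,115),("desk",320,180)]: print(n,pt(f,u,v).round(1))
roi=np.zeros((384,512),bool); roi[125:205,195:285]=1
m=roi&(abs(C[...,2]-154)<10); ys,xs=np.nonzero(m)
P=np.c_[C[m][:,0],C[m][:,1]]; print("rim",m.sum(),C[m][:,2].mean())
# outer hull circle on plane at rim mid height
h=cv2.convexHull(np.c_[xs,ys].astype(np.int32)); (c,rad)=cv2.minEnclosingCircle(h); e=cv2.fitEllipse(h)
print(c,rad,e, pt(f,*c,148).round(1), pt(f,*e[0],148).round(1), rad*(994-148)/384.8)
m=roi&(C[...,2]>185)&(C[...,2]<225); print("handle top",m.sum(),C[m].mean(0).round(1),C[m][:,2].max())
b=f["img"].copy()[125:250,195:405]; cv2.imwrite("pics/crop1.png",cv2.resize(b,None,fx=3.7,fy=3.7,interpolation=cv2.INTER_CUBIC))
m=np.zeros_like(roi);m[185:240,335:390]=1
for lo,hi in((33,43),(43,50),(50,65)):
    k=m&(C[...,2]>lo)&(C[...,2]<hi); print(lo,k.sum(),C[k].mean(0).round(1) if k.any() else '')
```

```text
hub [515.4   6.9 161.6]
handle [478.2 -38.7 206.5]
btn [ 397.3 -301.4   62.4]
box [ 425.3 -289.2   38.4]
relay [ 379.8 -125.5   27.6]
bolt [375.2 -77.4  38.3]
tape [378.8  37.9  20. ]
tank [623.1 -10.8 209. ]
tank2 [ 598.6 -134.6  215.8]
desk [ 487.7 -209.9    2.2]
rim 1190 153.25795126546805
(239.9935302734375, 145.28488159179688) 45.430458068847656 ((242.740234375, 156.1529083251953), (65.20064544677734, 106.41595458984375), 92.3665542602539) [550.7  -8.1 148. ] [526.1 -14.1 148. ] 99.88089273972224
handle top 118 [520.6 -51.3 197.5] 209.12406156834447
33 896 [ 412.5 -310.2   39. ]
43 108 [ 407.7 -306.9   46.4]
50 153 [ 396.1 -302.7   56. ]
```

View pics/crop1.png

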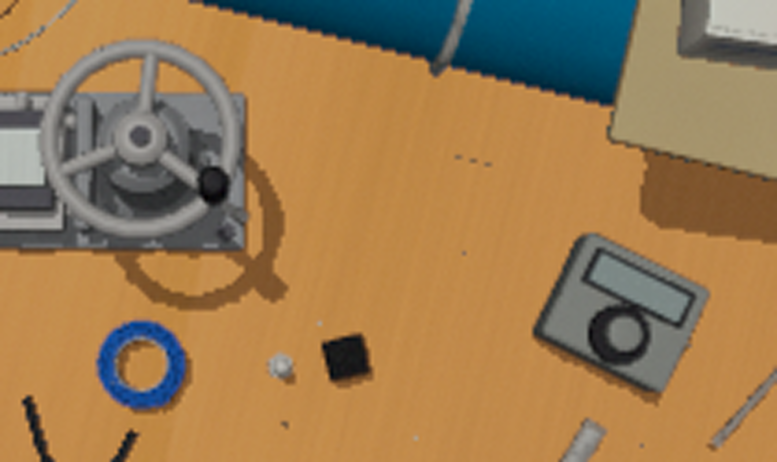

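Run:
```python
from h import *
f=pickle.load(open("top.pkl","rb")); C=cloud(f)
q=lambda u,v:(195+u/3.7-.37,125+v/3.7-.37)
c=pt(f,*q(140,137),150); c2=pt(f,*q(140,136),161); h=pt(f,*q(212,183),206); p=pt(f,*q(229,229),147)
print("c",c,c2,"h",h,np.hypot(*(h-c2)[:2]),np.degrees(np.arctan2(*(h-c2)[1::-1])),"p",p,np.hypot(*(p-c2)[:2]),np.degrees(np.arctan2(*(p-c2)[1::-1])))
for z in(50,56,62): print(pt(f,*q(619,334),z))
k=np.zeros((384,512),bool);k[205:226,352:374]=1
print(np.sort(C[...,2][k])[::-1][:140:8].round(1))
# obstacles higher than 150 near wheel
X=C.reshape(-1,3); d=np.hypot(X[:,0]-c2[0],X[:,1]-c2[1])
for lo,hi in((72,90),(90,120),(120,150),(150,180)):
  s=X[(d>lo)&(d<hi)]; s=s[s[:,2]>120]; print(lo,len(s), s[s[:,2].argmax()].round() if len(s) else '')
```

```text
c [513.63150797   8.70489971 150.        ] [512.41922703   8.10337632 161.        ] h [478.12742998 -34.37366798 206.        ] 54.59145204882532 -128.91400238474492 p [458.06860788 -44.07477936 147.        ] 75.34288110008102 -136.1682828118677
[ 395.39146448 -302.19268511   50.        ]
[ 395.26048602 -300.50890404   56.        ]
[ 395.12950756 -298.82512297   62.        ]
[994.2  62.4  62.   61.4  60.7  60.3  59.9  59.5  58.8  56.9  53.7  52.8
  52.2  52.   51.7  51.3  50.9  50.7]
72 118 [599.  30. 199.]
90 1262 [631.  -3. 224.]
120 2882 [375. -37. 994.]
150 2662 [671.  35. 295.]
```

Emit:
{"name": "apply_moves", "arguments": {
  "deltas": [
    {"claw": 1, "delta_pos": [0, 0, 0], "yaw": 0.17},
    {"claw": 1, "delta_pos": [0, 0, 0], "yaw": 0.171},
    {"claw": 1, "delta_pos": [2.5, -4.5, 0], "yaw": 0},
    {"claw": 1, "delta_pos": [2.5, -4.5, 0], "yaw": 0},
    {"claw": 1, "delta_pos": [2.5, -4.5, 0], "yaw": 0},
    {"claw": 1, "delta_pos": [2.5, -4.5, 0], "yaw": 0},
    {"claw": 1, "delta_pos": [2.5, -4.5, 0], "yaw": 0},
    {"claw": 1, "delta_pos": [2.5, -4.5, 0], "yaw": 0}
  ]
}}

```text
clock: 1.1
eef_pos: [359.4, -317.5, 404.5]
tcp_rot: [-3.141, 0.0, -0.001]
contact_force: [0.3, 0.2, 0.0]
opening: -0.0
grasp_force: 0.0
```

Run:
```python
from h import *
f=pickle.load(open("top.pkl","rb")); X=cloud(f).reshape(-1,3); X=X[(X[:,2]<600)]
d=abs(np.hypot(X[:,0]-513,X[:,1]-8)-55)
for z in (215,235,300):
  s=X[(X[:,2]>z)&(d<110)]; print(z,len(s),d[(X[:,2]>z)].min(), s[:,:].min(0) if len(s) else '')
```

```text
215 1840 53.16411086053216 [ 596.85100219 -130.43292474  215.00396387]
235 218 82.1613894875529 [646.16259821  23.58648842 235.72114209]
300 0 148.0859427942087
```

Emit:
{"name": "apply_moves", "arguments": {
  "deltas": [
    {"claw": 1, "delta_pos": [2.66, -4.5, 0], "yaw": 0},
    {"claw": 1, "delta_pos": [2.66, -4.5, 0], "yaw": 0},
    {"claw": 1, "delta_pos": [2.66, -4.5, 0], "yaw": 0},
    {"claw": 1, "delta_pos": [2.66, -4.5, 0], "yaw": 0},
    {"claw": 1, "delta_pos": [2.66, -4.5, 0], "yaw": 0},
    {"claw": 1, "delta_pos": [2.66, -4.5, 0], "yaw": 0},
    {"claw": 1, "delta_pos": [0, 0, 0.5], "yaw": 0},
    {"claw": 1, "delta_pos": [0, 0, 1], "yaw": 0}
  ]
}}

```text
clock: 2.1
eef_pos: [518.4, -49.1, 389.1]
tcp_rot: [3.141, 0.0, 0.001]
contact_force: [-0.2, 0.2, -0.0]
opening: -0.002
grasp_force: 0.0
```

```bash
python3 - <<'E'
from h import *
f=grab("wrist"); print(f["s"]["eef_pos"],f["T_tool_cam"])
E
mv pics/wrist_*.png pics/w1.png
```

```text
[518.38717239 -49.09612917 389.14190607] [[ 2.94273463e-04  9.47268480e-01  3.20440853e-01  8.24875663e+01]
 [ 9.99999736e-01 -4.91429710e-04  5.34396557e-04  4.61019938e-02]
 [ 6.63691169e-04  3.20440611e-01 -9.47268375e-01  3.09145850e+01]
 [ 0.00000000e+00  0.00000000e+00  0.00000000e+00  1.00000000e+00]]
```

View pics/w1.png

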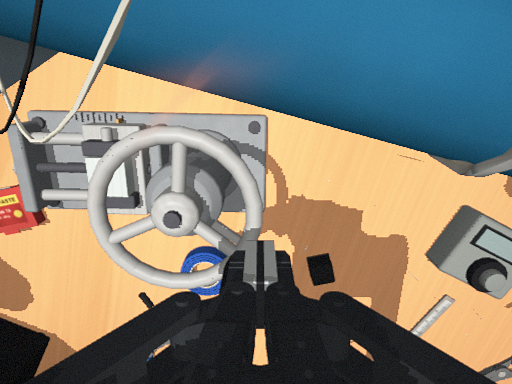

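Run:
```python
import numpy as np
c=np.array([513,8]);a=np.radians(np.arange(-84,-461,-8)); P=c+55*np.c_[np.cos(a),np.sin(a)]
print(P[0]); d=np.diff(P,axis=0)/10
for i in range(0,len(d),8): print(np.degrees(a[i]).round(),P[min(i+8,len(d))].round(1)," ".join(f"[{x:.2f}, {-y:.2f}, 0]" for x,y in d[i:i+8]))
```

```text
[518.74906548 -46.69870425]
-84.0 [466.4 -21.1] [-0.77, 0.03, 0] [-0.76, -0.08, 0] [-0.74, -0.19, 0] [-0.71, -0.29, 0] [-0.66, -0.38, 0] [-0.60, -0.47, 0] [-0.53, -0.55, 0] [-0.45, -0.62, 0]
-148.0 [466.4  37.1] [-0.36, -0.68, 0] [-0.26, -0.72, 0] [-0.16, -0.75, 0] [-0.05, -0.77, 0] [0.05, -0.77, 0] [0.16, -0.75, 0] [0.26, -0.72, 0] [0.36, -0.68, 0]
-212.0 [518.7  62.7] [0.45, -0.62, 0] [0.53, -0.55, 0] [0.60, -0.47, 0] [0.66, -0.38, 0] [0.71, -0.29, 0] [0.74, -0.19, 0] [0.76, -0.08, 0] [0.77, 0.03, 0]
-276.0 [564.7  26.8] [0.76, 0.13, 0] [0.73, 0.24, 0] [0.69, 0.34, 0] [0.64, 0.43, 0] [0.57, 0.51, 0] [0.49, 0.59, 0] [0.41, 0.65, 0] [0.31, 0.70, 0]
-340.0 [552.6 -30.2] [0.21, 0.74, 0] [0.11, 0.76, 0] [0.00, 0.77, 0] [-0.11, 0.76, 0] [-0.21, 0.74, 0] [-0.31, 0.70, 0] [-0.41, 0.65, 0] [-0.49, 0.59, 0]
-404.0 [503.4 -46.2] [-0.57, 0.51, 0] [-0.64, 0.43, 0] [-0.69, 0.34, 0] [-0.73, 0.24, 0] [-0.76, 0.13, 0] [-0.77, 0.03, 0] [-0.76, -0.08, 0]
```

Emit:
{"name": "apply_moves", "arguments": {
  "deltas": [
    {"claw": 1, "delta_pos": [0, -0.2, 1.5], "yaw": 0},
    {"claw": 1, "delta_pos": [0, 0, 1.5], "yaw": 0},
    {"claw": 1, "delta_pos": [0, 0, 1.4], "yaw": 0},
    {"claw": 1, "delta_pos": [0, 0, 0], "yaw": 0}
  ]
}}

```text
clock: 2.65
eef_pos: [518.0, -47.3, 344.2]
tcp_rot: [-3.141, 0.003, -0.001]
contact_force: [1.0, 0.3, -0.3]
opening: -0.001
grasp_force: 0.0
```

Emit:
{"name": "apply_moves", "arguments": {
  "deltas": [
    {"claw": 1, "delta_pos": [-0.77, 0.03, 0], "yaw": 0},
    {"claw": 1, "delta_pos": [-0.76, -0.08, 0], "yaw": 0},
    {"claw": 1, "delta_pos": [-0.74, -0.19, 0], "yaw": 0},
    {"claw": 1, "delta_pos": [-0.71, -0.29, 0], "yaw": 0},
    {"claw": 1, "delta_pos": [-0.66, -0.38, 0], "yaw": 0}
  ]
}}

```text
clock: 3.28
eef_pos: [482.2, -37.8, 346.1]
tcp_rot: [3.142, -0.002, -0.0]
contact_force: [3.8, -0.9, 0.2]
opening: -0.003
grasp_force: 1.9
```

Run:
```python
from h import *
f=grab("wrist"); print(f["s"]["eef_pos"]); f=grab("top")
cv2.imwrite("pics/c2.png",cv2.resize(np.vstack([f["img"][110:230,180:300]]),None,fx=4,fy=4))
```

```text
[482.23212371 -37.80468278 346.1402879 ]
```

View pics/c2.png

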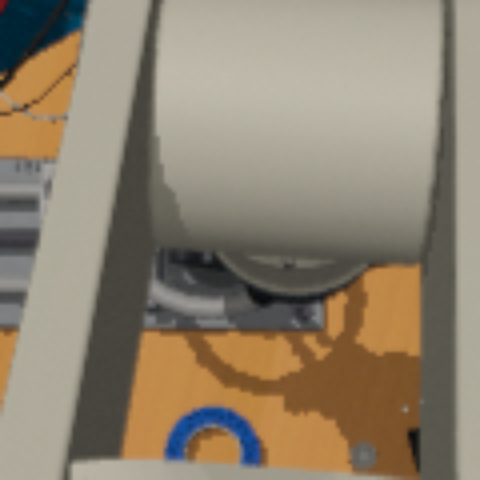

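The top view is mostly hidden by the arm. The handle shows at about (258,297) in the crop, ahead of the gripper, and the ~4 N force means it is being pushed. I'm carrying on round.

Emit:
{"name": "apply_moves", "arguments": {
  "deltas": [
    {"claw": 1, "delta_pos": [-0.6, -0.47, 0], "yaw": 0},
    {"claw": 1, "delta_pos": [-0.53, -0.55, 0], "yaw": 0},
    {"claw": 1, "delta_pos": [-0.45, -0.62, 0], "yaw": 0},
    {"claw": 1, "delta_pos": [-0.36, -0.68, 0], "yaw": 0},
    {"claw": 1, "delta_pos": [-0.26, -0.72, 0], "yaw": 0},
    {"claw": 1, "delta_pos": [-0.16, -0.75, 0], "yaw": 0},
    {"claw": 1, "delta_pos": [-0.05, -0.77, 0], "yaw": 0}
  ]
}}

```text
clock: 4.25
eef_pos: [457.9, 8.1, 345.5]
tcp_rot: [3.141, 0.0, -0.0]
contact_force: [0.8, -3.1, -0.5]
opening: 0.002
grasp_force: 1.7
```

Run:
```python
from h import *
f=grab("wrist"); print(f["s"]["eef_pos"])
cv2.imwrite("pics/w3.png",f["img"])
```

```text
[457.92262572   8.08649196 345.52886321]
```

View pics/w3.png

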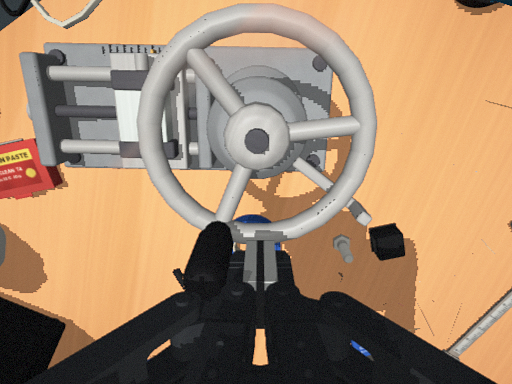

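The handle sits left of the closed fingers, around (210,245), and is moving with them. The hub at column 257 confirms the centre at y≈8.

Emit:
{"name": "apply_moves", "arguments": {
  "deltas": [
    {"claw": 1, "delta_pos": [0.05, -0.77, 0], "yaw": 0},
    {"claw": 1, "delta_pos": [0.16, -0.75, 0], "yaw": 0},
    {"claw": 1, "delta_pos": [0.26, -0.72, 0], "yaw": 0},
    {"claw": 1, "delta_pos": [0.36, -0.68, 0], "yaw": 0},
    {"claw": 1, "delta_pos": [0.45, -0.62, 0], "yaw": 0},
    {"claw": 1, "delta_pos": [0.53, -0.55, 0], "yaw": 0},
    {"claw": 1, "delta_pos": [0.6, -0.47, 0], "yaw": 0},
    {"claw": 1, "delta_pos": [0.66, -0.38, 0], "yaw": 0}
  ]
}}

```text
clock: 5.3
eef_pos: [489.2, 57.3, 345.6]
tcp_rot: [-3.141, 0.0, -0.0]
contact_force: [-3.1, -0.5, -1.1]
opening: -0.0
grasp_force: 1.3
```

Emit:
{"name": "apply_moves", "arguments": {
  "deltas": [
    {"claw": 1, "delta_pos": [0.71, -0.29, 0], "yaw": 0},
    {"claw": 1, "delta_pos": [0.74, -0.19, 0], "yaw": 0},
    {"claw": 1, "delta_pos": [0.76, -0.08, 0], "yaw": 0},
    {"claw": 1, "delta_pos": [0.77, 0.03, 0], "yaw": 0},
    {"claw": 1, "delta_pos": [0.76, 0.13, 0], "yaw": 0},
    {"claw": 1, "delta_pos": [0.73, 0.24, 0], "yaw": 0},
    {"claw": 1, "delta_pos": [0.69, 0.34, 0], "yaw": 0},
    {"claw": 1, "delta_pos": [0.64, 0.43, 0], "yaw": 0}
  ]
}}

```text
clock: 6.3
eef_pos: [547.1, 50.6, 345.7]
tcp_rot: [-3.142, 0.001, -0.0]
contact_force: [-4.1, 1.4, 1.0]
opening: 0.0
grasp_force: 2.2
```

Emit:
{"name": "apply_moves", "arguments": {
  "deltas": [
    {"claw": 1, "delta_pos": [0.57, 0.51, 0], "yaw": 0},
    {"claw": 1, "delta_pos": [0.49, 0.59, 0], "yaw": 0},
    {"claw": 1, "delta_pos": [0.41, 0.65, 0], "yaw": 0},
    {"claw": 1, "delta_pos": [0.31, 0.7, 0], "yaw": 0},
    {"claw": 1, "delta_pos": [0.21, 0.74, 0], "yaw": 0},
    {"claw": 1, "delta_pos": [0.11, 0.76, 0], "yaw": 0},
    {"claw": 1, "delta_pos": [0, 0.77, 0], "yaw": 0},
    {"claw": 1, "delta_pos": [-0.11, 0.76, 0], "yaw": 0}
  ]
}}

```text
clock: 7.3
eef_pos: [566.8, -4.5, 345.8]
tcp_rot: [3.142, -0.001, -0.0]
contact_force: [1.0, 3.3, -0.1]
opening: 0.003
grasp_force: 1.3
```

Emit:
{"name": "apply_moves", "arguments": {
  "deltas": [
    {"claw": 1, "delta_pos": [-0.21, 0.74, 0], "yaw": 0},
    {"claw": 1, "delta_pos": [-0.31, 0.7, 0], "yaw": 0},
    {"claw": 1, "delta_pos": [-0.41, 0.65, 0], "yaw": 0},
    {"claw": 1, "delta_pos": [-0.49, 0.59, 0], "yaw": 0},
    {"claw": 1, "delta_pos": [-0.57, 0.51, 0], "yaw": 0},
    {"claw": 1, "delta_pos": [-0.64, 0.43, 0], "yaw": 0}
  ]
}}

```text
clock: 8.05
eef_pos: [540.1, -40.5, 345.8]
tcp_rot: [3.141, -0.0, -0.0]
contact_force: [2.5, 0.8, 0.3]
opening: 0.0
grasp_force: 1.3
```

Emit:
{"name": "apply_moves", "arguments": {
  "deltas": [
    {"claw": 1, "delta_pos": [-0.69, 0.34, 0], "yaw": 0},
    {"claw": 1, "delta_pos": [-0.73, 0.24, 0], "yaw": 0},
    {"claw": 1, "delta_pos": [-0.76, 0.13, 0], "yaw": 0},
    {"claw": 1, "delta_pos": [-0.77, 0.03, 0], "yaw": 0},
    {"claw": 1, "delta_pos": [-0.76, -0.08, 0], "yaw": 0},
    {"claw": 1, "delta_pos": [0, 0, 0], "yaw": 0},
    {"claw": 1, "delta_pos": [0, 0, 0], "yaw": 0}
  ]
}}

```text
clock: 8.93
eef_pos: [502.9, -46.6, 345.4]
tcp_rot: [-3.141, 0.001, -0.0]
contact_force: [0.1, -0.1, -0.0]
opening: 0.0
grasp_force: 0.0
```

Run:
```python
from h import *
f=grab("wrist"); print(f["s"]["eef_pos"],f["fx"],f["cx"],f["cy"])
cv2.imwrite("pics/w4.png",f["img"])
```

```text
[502.92510991 -46.62862498 345.43022046] 325.1199773450028 259.8400544041653 190.70139436261613
```

View pics/w4.png

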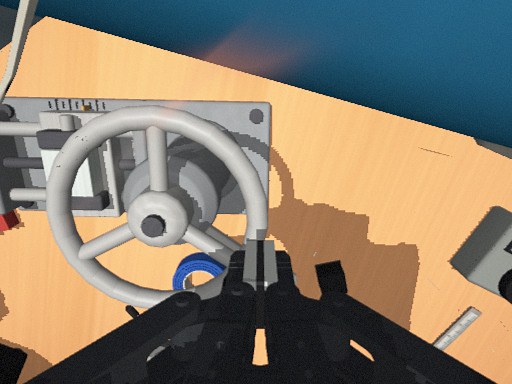

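Emit:
{"name": "apply_moves", "arguments": {
  "deltas": [
    {"claw": 1, "delta_pos": [1.5, 0.3, 0], "yaw": 0},
    {"claw": 1, "delta_pos": [0, 0, -3], "yaw": 0},
    {"claw": 1, "delta_pos": [0, 0, -3], "yaw": 0},
    {"claw": 1, "delta_pos": [-2.4, 5, 0], "yaw": 0},
    {"claw": 1, "delta_pos": [-2.4, 5, 0], "yaw": 0},
    {"claw": 1, "delta_pos": [-2.4, 5, 0], "yaw": 0},
    {"claw": 1, "delta_pos": [-2.4, 5, 0], "yaw": 0},
    {"claw": 1, "delta_pos": [-2.4, 5, 0], "yaw": 0}
  ]
}}

```text
clock: 9.98
eef_pos: [398.1, -301.9, 405.9]
tcp_rot: [3.141, -0.001, -0.0]
contact_force: [1.0, 0.8, -0.1]
opening: 0.003
grasp_force: 0.0
```

Run:
```python
from h import *
f=grab("top"); print(f["s"]["eef_pos"])
a=cv2.imread("pics/top_0.00.png")
cv2.imwrite("pics/c5.png",cv2.resize(np.hstack([x[125:205,195:285] for x in(a,f["img"])]),None,fx=4.4,fy=4.4,interpolation=cv2.INTER_CUBIC))
for x in(a,f["img"]):
    m=(x.max(2)<45).astype(np.uint8); m[:, :240]=0;m[:,272:]=0;m[:155]=0;m[:195][190:]=0;m[195:]=0
    n,l,s,c=cv2.connectedComponentsWithStats(m); print(s[1:,4],c[1:].round(1).tolist())
```

```text
[ 398.08961025 -301.86503248  405.91965501]
[ 1 57  1  1] [[246.0, 168.0], [252.2, 174.7], [242.0, 174.0], [242.0, 176.0]]
[47] [[253.2, 173.7]]
```

View pics/c5.png

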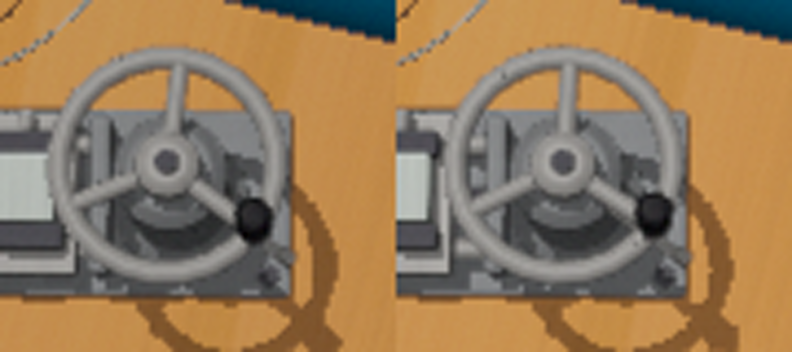

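The handle is back by the pointer, about 3° (0.06 rad) short. In the crop it is at (253,217) before and (654,215) after, and the tolerance is 0.2 rad. Next is the button.

Emit:
{"name": "apply_moves", "arguments": {
  "deltas": [
    {"claw": 1, "delta_pos": [-0.2, -0.2, 5], "yaw": 0},
    {"claw": 1, "delta_pos": [0, 0, 5], "yaw": 0},
    {"claw": 1, "delta_pos": [0, 0, 4], "yaw": 0},
    {"claw": 1, "delta_pos": [0, 0, 2], "yaw": 0},
    {"claw": 1, "delta_pos": [0, 0, 0.6], "yaw": 0},
    {"claw": 1, "delta_pos": [0, 0, 0.1], "yaw": 0},
    {"claw": 1, "delta_pos": [0, 0, 0], "yaw": 0}
  ]
}}

```text
clock: 10.9
eef_pos: [396.8, -298.1, 239.5]
tcp_rot: [3.141, -0.001, -0.0]
contact_force: [-0.4, 1.1, -0.0]
opening: -0.002
grasp_force: 0.0
```

Emit:
{"name": "apply_moves", "arguments": {
  "deltas": [
    {"claw": 1, "delta_pos": [0, 0.1, 0.2], "yaw": 0},
    {"claw": 1, "delta_pos": [0, 0, 0.2], "yaw": 0},
    {"claw": 1, "delta_pos": [0, 0, 0.2], "yaw": 0},
    {"claw": 1, "delta_pos": [0, 0, 0], "yaw": 0}
  ]
}}

```text
clock: 11.4
eef_pos: [396.3, -298.8, 232.7]
tcp_rot: [3.141, -0.0, -0.0]
contact_force: [1.1, -0.1, 1.2]
opening: -0.002
grasp_force: 0.7
```

Emit:
{"name": "apply_moves", "arguments": {
  "deltas": [
    {"claw": 1, "delta_pos": [0, 0, 0.1], "yaw": 0},
    {"claw": 1, "delta_pos": [0, 0, 0.1], "yaw": 0},
    {"claw": 1, "delta_pos": [0, 0, 0.1], "yaw": 0},
    {"claw": 1, "delta_pos": [0, 0, 0], "yaw": 0}
  ]
}}

```text
clock: 11.9
eef_pos: [396.3, -298.8, 229.7]
tcp_rot: [3.141, -0.0, -0.0]
contact_force: [-0.4, -0.5, 3.6]
opening: 0.002
grasp_force: 1.4
```

Emit:
{"name": "apply_moves", "arguments": {
  "deltas": [
    {"claw": 1, "delta_pos": [0, 0, 0.1], "yaw": 0},
    {"claw": 1, "delta_pos": [0, 0, 0.1], "yaw": 0},
    {"claw": 1, "delta_pos": [0, 0, 0], "yaw": 0}
  ]
}}

```text
clock: 12.28
eef_pos: [396.3, -298.8, 227.7]
tcp_rot: [3.141, -0.0, -0.0]
contact_force: [0.2, -0.8, 3.6]
opening: -0.001
grasp_force: 1.8
```

Emit:
{"name": "apply_moves", "arguments": {
  "deltas": [
    {"claw": 1, "delta_pos": [0, 0, 0.1], "yaw": 0},
    {"claw": 1, "delta_pos": [0, 0, 0.05], "yaw": 0},
    {"claw": 1, "delta_pos": [0, 0, 0], "yaw": 0}
  ]
}}

```text
clock: 12.65
eef_pos: [396.4, -298.8, 227.1]
tcp_rot: [3.141, -0.0, -0.0]
contact_force: [-2.6, 1.5, 18.2]
opening: 0.005
grasp_force: 9.3
```

The force jumped to 18 N and the travel stopped, so the button is at its end stop. I'm lifting off now.

Emit:
{"name": "apply_moves", "arguments": {
  "deltas": [
    {"claw": 1, "delta_pos": [0, 0, -0.5], "yaw": 0},
    {"claw": 1, "delta_pos": [0, 0, -2], "yaw": 0},
    {"claw": 1, "delta_pos": [0, 0, -5], "yaw": 0},
    {"claw": 1, "delta_pos": [0, 0, -5], "yaw": 0},
    {"claw": 1, "delta_pos": [0, 0, -4], "yaw": 0},
    {"claw": 1, "delta_pos": [0, 0, 0], "yaw": 0},
    {"claw": 1, "delta_pos": [0, 0, 0], "yaw": 0}
  ]
}}

```text
clock: 13.52
eef_pos: [395.8, -298.3, 390.3]
tcp_rot: [-3.141, 0.001, -0.0]
contact_force: [-0.7, 0.1, -1.1]
opening: -0.0
grasp_force: 0.0
```

Run:
```python
from h import *
f=grab("top"); x=f["img"]; m=(x.max(2)<45).astype(np.uint8); m[:, :240]=0;m[:,272:]=0;m[:155]=0;m[190:]=0
n,l,s,c=cv2.connectedComponentsWithStats(m); print(s[1:,4],c[1:].round(1).tolist(), f["s"]["contact_force"])
print(r.sign_off())
```

```text
[49  1] [[253.3, 173.6], [242.0, 174.0]] [-0.71050883  0.10905044 -1.07835911]
the job is handed in; nothing more can be done
None
```

I turned the wheel one full turn clockwise, stopping about 0.06 rad short by the camera (tolerance 0.2), then pressed the zero button to its stop and released it; the job was handed in at about 13.5 s, but no verdict was returned.

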